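# Stand a bath logger on its read-out station, battery end down

## Task

The floating temperature logger has come out of the water bath and its end marks have worn off. Find its heavy battery end by letting it balance in the grip, held by its two orange swivel buttons, set it down gently battery end down so that it stands upright by itself in the middle of the white saucer of the read-out station, let go, and then swing the reader arm in against its stop so that the black reader head is over the logger. Leave the other things on the bench where they are.

Things in the scene. Friction and masses are not known exactly. Their poses are not given: they have to be found in the camera images.
- logger: The logger: a white tube 88 mm long, 34 mm in diameter, with flat ends and a grey collar (37 mm) at mid-length; about 0.13 kg. Origin at its centre; y runs along the tube. It starts lying level in the cradle, centre 46 mm above the worktop. Most of the weight (battery) is fixed in one end, 30 mm from the middle: which end cannot be seen, and it may lie to either side.
- swivel: The two orange grip buttons, one on each side of the collar, on a cross pin along x through the logger's centre (this origin). Round, 22 mm across, flat outer faces 47 mm apart; x is level at the start. Pinched there, the tube swings freely on the pin: the heavy end hangs lowest, at rest after 1 s, within 6 degrees. One end then stands 44 mm above the pin, under the palm.
- end_a (a point): Middle of the flat end face at the logger's +y end: 34 mm across, 31 mm flat inside the rounded edge. Either end can be stood on. Standing, the logger's centre is 44 mm above the surface; let go leaning by a few degrees, it settles flat on its face.
- end_b (a point): Middle of the flat end face at the logger's -y end, looking the same as the other.
- cradle: Grey moulded drying cradle, fixed to the worktop: base 64 x 96 x 8 mm, with two V-notched posts 29 mm either side of its middle, 9 mm thick along its y axis, tops 43 mm above the worktop. Origin at the middle of its underside; the logger lies along its y axis. The collar and its buttons are free between the posts.
- station: The read-out station, fixed to the worktop: grey base plate 190 x 100 x 10 mm (x from -43 to 147 mm), white round saucer, and a steel pillar 16 mm thick and 124 mm high. Origin on the worktop under the middle of the saucer; the pillar stands 125 mm from it along the station's +x; z is up.
- saucer (a point): Middle of the flat floor of the white saucer, 12 mm above the worktop. The floor is 53 mm across inside a rim 5 mm high. Axes as the station's.
- reader_head (a point): Centre of the black reader head, a round puck 40 mm across and 36 mm high (118 to 154 mm above the worktop) at the end of the swing arm, 125 mm from the pillar's axis. The aluminium arm is 14 mm wide, 131 to 143 mm above the worktop. With the arm in, the head hangs 18 mm above the standing logger's top.
- reader_arm (a joint): Swing of the reader arm about the upright pillar, rad: 0 = in, against its stop, the head straight above the middle of the saucer; it grows as the arm swings out towards the station's -y side, up to 2.0. At angle q the head lies from the pillar at 125 mm x (-cos q, -sin q) in the station's x, y. Light friction (0.4 N at the head); it stays where it is left.
- petri_a: Petri dish with pink contents, 65 mm across, 16 mm high; bystander. Origin at the middle of its underside.
- petri_b: Petri dish with cream contents, 65 mm across, 16 mm high; bystander. Origin at the middle of its underside.
- oil_bottle: Small dropper bottle, white cap, 25 mm across, 66 mm high; bystander. Origin at the middle of its underside.
- stain_bottle: Dark red bottle with black cap, 38 mm across, 90 mm high; bystander. Origin at the middle of its underside.
- marker: White marker pen with black cap, 135 mm long, 17 mm thick, lying; bystander. Origin at the middle of its underside.
There are look-alikes about, which are no part of the job. Leave any pink look-alike of the logger alone.

How it is judged:
By the outcome, as a careful person would: the job done as asked, in the order asked, and still so for the second after the job is handed in, with the robot touching nothing.
It also fails if it takes over 64 s, if anything falls off the work surface, if the arm or the gripper's body presses on something with over 40 N, if the wrist force passes 120 N, or if a joint passes its speed limit or range.

## Robot

A 6-joint arm with a two-finger parallel gripper is mounted at the origin on a cart in front of the work surface, level with it; the furniture and walls round the work are solid. World frame = base frame: x ahead of the robot, y to its left, z up, the work surface at z = 0. Lengths are in m, angles in rad, forces in N, time in s.
With the tool pointing down it reaches from about 0.375 to 0.9 m from the base axis. Payload 3.1 kg.
Tool frame: the origin (TCP) lies at the very end of the fingers, on their centre line; the grasp point (between the pads) lies 19 mm behind it; z points along the fingers, y is the line along which they close (so a half turn about z gives the same grasp; the last joint's range is limited). The gripper opens to 87 mm and grips with 3 to 60 N. Pads are 19 mm wide; open, the fingers measure 117 mm over their backs; the gripper's body (75 mm by 190 mm) begins 51 mm behind the grasp point.
Start: joints at [1.105, 0.527, 1.433, -0, 1.181, -0.178], TCP at [0.177, 0.599, 0.223] pointing down, gripper open.
Joint ranges: [-3.08, 3.08], [-0.75, 2.2], [0.22, 2.44], [-1.43, 4.57], [0, 2.65], [-2.85, 2.85]. Speed limits (rad/s): [2.79, 2.79, 3.14, 3.14, 3.14, 3.14].

## Interface

Orientations are given as a unit quaternion [x, y, z, w].
In Python, from rig import robot gives the robot as it stands. The module is installed in compiled form; this text tells all that it offers.
- The arm moves only by the tool play_rows, never from a script. Its argument "steps" is one flat list of numbers, 5 for each row, row after row: the opening, from -1 (shut) to 1 (fully open), then the shift along the tool's x, y, z as a fraction of full scale, then the turn about the tool's z as a fraction of full scale. In form: [claw, tx, ty, tz, twist, claw, tx, ty, tz, twist, ...]. A call has exactly 10 rows; each row shifts and turns the commanded pose from where the row before left it, along the tool's axes as they then stand; what a row does not reach is not made up. Full scale, the value 1, is 0.03 m for a shift and 0.1 rad for a turn. A row lasts 1/10 s, in which the tool goes at most 50 mm and 8.59 degrees, less where a joint would pass 70% of its speed; a pose out of reach is approached as far as the arm can. A call with a number of a shift or a turn outside -1 to 1 is refused whole. A call with a gripper value outside its range is refused whole. The fingers move at their own pace and stop on an object; "grip_force" is the grip in N (left out, the last holds). Time passes only in rows, so rows that do not move let the fingers close, or fill a call up. It gives the time, the measured TCP pose, the force, the opening and the grip force at its end, in the units of the state.
- robot.get_obs(): the state, without advancing time (a new reading comes with each control period).
- robot.camera(name): name is "scene" or "top" or "wrist"; returns a dict with "image" (400x640x3 uint8, red, green, blue), "mtx" (3x3 intrinsics, pixels), "D" ([k1, k2, p1, p2, k3] as OpenCV has them; the pictures are not rectified), "rvec" (rotation vector, rad) and "tvec" (3), from world to camera coordinates, as OpenCV has them. Camera axes: x right, y down, z forward; pixel columns grow to the right and rows downward; lengths in m; the calibration is good to about 2 mm. A picture is of the moment at which its call begins. There is no depth.
- robot.hand_in(): hands the job in; it is judged then, once.
The state is a dict: "time": time; "q": joint angles; "joint_velocities": joint speeds; "joint_torque": joint torques, N m; "position": TCP position; "tool_rot": TCP orientation; "ft_force": force on the tool from outside, world axes, zero at the start; "moment": the same for the moment, N m; "grip_width": finger opening in m; "grip_force": force on a finger pad.
Only numpy, scipy, OpenCV 4.12 (cv2) and the standard library are available. Lean on these libraries where they do the work, as an engineer would, in place of code of your own. Each camera call takes 0.05 s, during which the arm holds its last target. There are 200 camera calls.

## Working session

There is one attempt and no reset: what is moved stays moved. The work goes in short steps, Python scripts to look and compute and a tool call to move; the robot and the scene stay as the last step left them, time stands still between calls to the robot, and variables do not carry over. Pictures are saved under pics/ and viewed, at most 10 in all, crops included, and the job is handed in when it is done.

Besides the shell and the picture viewer there is one more tool, called after "Request:" as a command line: name --argument value ..., lists and objects as JSON in quotes. play_rows: Moves the arm, as the interface text tells. Shift numbers are shares of 0.03 m and turn numbers shares of 0.1 rad, none past 1 either way. Its arguments: {"type":"object","properties":{"steps":{"type":"array"},"grip_force":{"type":"number"}},"required":["steps"]}

```bash
mkdir -p pics; cat > h.py <<'E'
import numpy as np, cv2
from rig import robot
def snap(n):
    c=robot.camera(n); c['R']=cv2.Rodrigues(np.array(c['rvec'],float))[0]; c['t']=np.array(c['tvec'],float).ravel(); return c
def ray(c,uv):
    p=cv2.undistortPoints(np.array([[uv]],float),np.array(c['mtx']),np.array(c['D']))[0,0]
    return -c['R'].T@c['t'], c['R'].T@np.array([p[0],p[1],1])
def onz(c,uv,z):
    o,d=ray(c,uv); return o+d*(z-o[2])/d[2]
def proj(c,P):
    return cv2.projectPoints(np.array(P,float).reshape(-1,1,3),np.array(c['rvec']),np.array(c['tvec']),np.array(c['mtx']),np.array(c['D']))[0].reshape(-1,2)
def save(img,n): cv2.imwrite('pics/'+n,img[:,:,::-1])
E
python3 - <<'E'
from h import *
import pickle
d={}
for n in('top','scene'):
    c=snap(n); d[n]=c; save(c['image'],n+'0.png')
    print(n,(-c['R'].T@c['t']).round(3))
pickle.dump(d,open('d0.pkl','wb'))
o=robot.get_obs(); print(o['time'],o['position'],o['tool_rot'],o['grip_width'],o['ft_force'])
E
```

```text
top [ 0.465 -0.102  1.67 ]
scene [-0.12  -1.024  0.637]
0.1 [0.17708667 0.59870909 0.22166588] [ 1.43421062e-01  9.89661284e-01 -9.18032191e-04 -3.13639688e-04] 0.08668775830487008 [ 0.02459957 -0.97874719 -0.79286037]
```

View pics/top0.png

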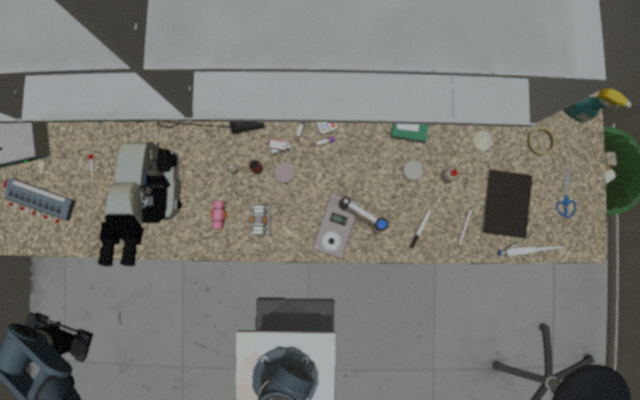

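View pics/scene0.png

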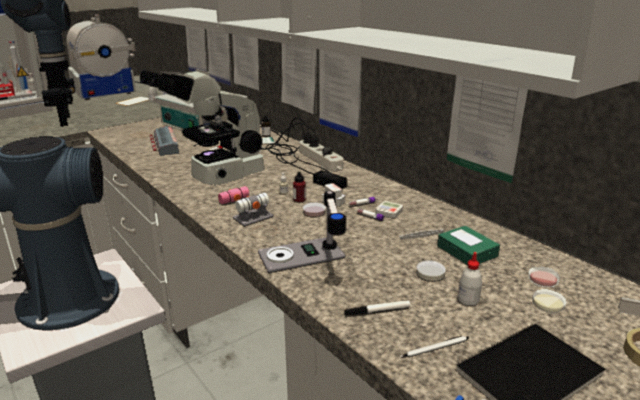

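The top view shows the white logger lying in the grey cradle at about (260,220). The pink look-alike is at (218,213). The station has its saucer at (331,240), its pillar near (345,202), and the reader head swung out to (382,224).

Things that could be taken for the logger:
- white tube with orange buttons in the cradle, top (260,220)
- pink tube, top (218,213)
- marker pen, top (421,228)
- white pen, top (465,226)

I choose (260,220) and will check it in one close crop.

```bash
python3 - <<'E'
from h import *
import pickle
d=pickle.load(open('d0.pkl','rb'))
t=d['top']['image'];s=d['scene']['image']
a=cv2.resize(t[185:265,240:400],None,fx=5,fy=5,interpolation=cv2.INTER_CUBIC)
b=cv2.resize(s[180:280,215:355],(800*140//200,400*100//100),interpolation=cv2.INTER_CUBIC)
save(a,'ctop.png')
save(cv2.resize(s[180:280,215:355],None,fx=5.5,fy=5.5,interpolation=cv2.INTER_CUBIC),'cscene.png')
E
```

```text
(no output)
```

View pics/ctop.png

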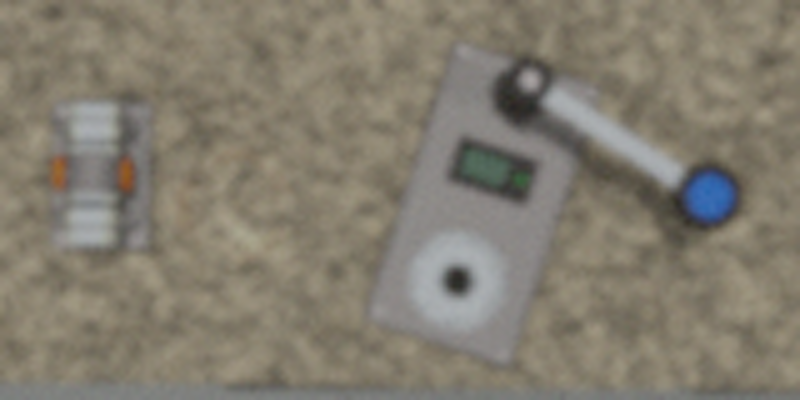

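View pics/cscene.png

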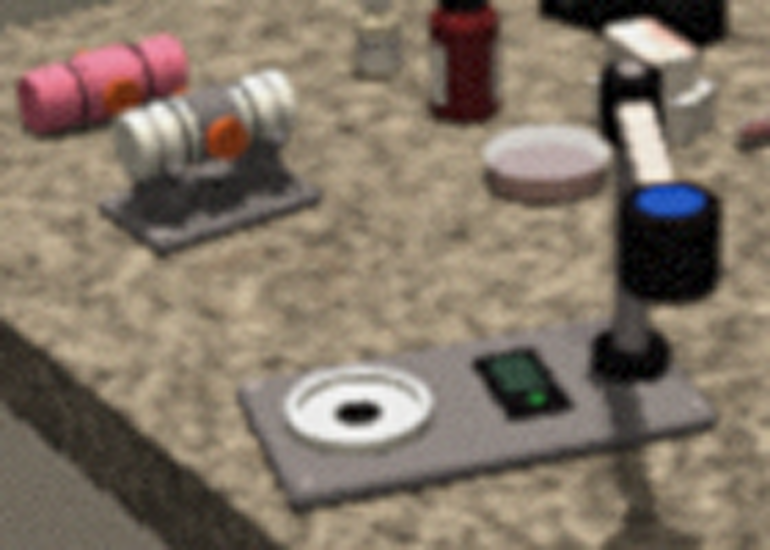

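The crops confirm the choice: a white tube with a grey collar and orange buttons in the cradle. The buttons are at ctop (58,173) and (126,174), the saucer dot at (457,280), the pillar hub at (530,80), and the blue head top at (709,195). Next I'll measure these by colour masks.

```bash
cat >> h.py <<'E'
def blobs(c,f,box,amin=4):
    x0,y0,x1,y1=box
    hsv=cv2.cvtColor(c['image'],cv2.COLOR_RGB2HSV)[y0:y1,x0:x1].astype(int)
    m=f(hsv[...,0],hsv[...,1],hsv[...,2]).astype(np.uint8)
    n,l,s,ce=cv2.connectedComponentsWithStats(m)
    return sorted([(int(s[i,4]),(ce[i]+[x0,y0]).round(2)) for i in range(1,n) if s[i,4]>=amin],key=lambda b:-b[0])
orange=lambda h,s,v:(h>3)&(h<18)&(s>150)&(v>90)
blue=lambda h,s,v:(h>100)&(h<130)&(s>130)&(v>80)
white=lambda h,s,v:(s<40)&(v>150)
E
python3 - <<'E'
from h import *
import pickle
d=pickle.load(open('d0.pkl','rb')); t,s=d['top'],d['scene']
ob=blobs(t,orange,(245,205,275,235)); print('orange top',ob,[onz(t,b[1],.053).round(4) for b in ob[:2]])
print('orange scene',blobs(s,orange,(230,180,280,230)))
bb=blobs(t,blue,(370,210,395,240)); print('blue',bb,onz(t,bb[0][1],.154).round(4))
bs=blobs(s,blue,(320,205,355,235)); print('blue s',bs,onz(s,bs[0][1],.154).round(4))
dark=lambda h,s,v:v<75
b=blobs(t,dark,(322,230,342,250)); print('dot',b,[onz(t,x[1],.012).round(4) for x in b[:1]])
b=blobs(s,dark,(268,245,292,264)); print('dot s',b,[onz(s,x[1],.012).round(4) for x in b[:1]])
w=blobs(t,lambda h,s,v:v>135,(319,227,344,254),20); print('white',w)
print('saucer guess',onz(t,(331.4,241),.015),'pillar',onz(t,(346,201),.15))
for q in [(331.5,193.5),(314,248.5),(341.5,257.5),(359,203)]: print(onz(t,q,.01).round(4))
E
```

```text
orange top [(9, array([264.56, 219.78])), (5, array([251.2, 219.2]))] [array([0.505 , 0.0643, 0.053 ]), array([0.5063, 0.106 , 0.053 ])]
orange scene [(40, array([255.82, 204.78])), (33, array([236.67, 196.73]))]
blue [(69, array([381.68, 223.84]))] [ 0.4945 -0.2876  0.154 ]
blue s [(58, array([336.53, 216.1 ]))] [ 0.5009 -0.2846  0.154 ]
dot [(10, array([331. , 240.8]))] [array([ 0.4417, -0.1437,  0.012 ])]
dot s [(16, array([279.62, 254.75]))] [array([ 0.4482, -0.1402,  0.012 ])]
white [(592, array([331.38, 239.39]))]
saucer guess [ 0.44113341 -0.14494914  0.015     ] pillar [ 0.5603524  -0.18296426  0.15      ]
[ 0.5926 -0.1439  0.01  ]
[ 0.4166 -0.09    0.01  ]
[ 0.389  -0.1777  0.01  ]
[ 0.5632 -0.2321  0.01  ]
```

Request:
play_rows --steps '[1,-0.4,-0.97,0,0,1,-0.4,-0.97,0,0,1,-0.4,-0.97,0,0,1,-0.4,-0.97,0,0,1,-0.4,-0.97,0,0,1,-0.4,-0.97,0,0,1,-0.4,-0.97,0,0,1,-0.83,-0.45,0,0,1,-0.83,-0.45,0,0,1,-0.83,-0.45,0,0]' --grip_force 20

```text
time: 1.1
position: [0.2605, 0.3191, 0.2225]
tool_rot: [0.143, 0.99, -0.0, -0.0]
ft_force: [-0.8, 0.1, 0.0]
grip_width: 0.0874
grip_force: 0.0
```

Request:
play_rows --steps '[1,-0.83,-0.45,0,0,1,-0.83,-0.45,0,0,1,-0.76,-0.68,0,0,1,-0.76,-0.68,0,0,1,-0.76,-0.68,0,0,1,-0.76,-0.68,0,0,1,-0.76,-0.68,0,0,1,-0.89,-0.19,0,0,1,-0.89,-0.19,0,0,1,-0.89,-0.19,0,0]'

```text
time: 2.1
position: [0.4532, 0.1099, 0.2223]
tool_rot: [0.144, 0.99, 0.0, -0.0]
ft_force: [0.3, 0.8, 0.1]
grip_width: 0.0873
grip_force: 0.0
```

Request:
play_rows --steps '[1,-0.89,-0.19,0,0,1,-0.89,-0.19,0,0,1,0,0,0,-0.8,1,0,0,0,-0.8,1,0,0,0,-0.8,1,0,0,0,-0.8,1,0,0,0,0,1,0,0,0,0,1,0,0,0,0,1,0,0,0,0]'

```text
time: 3.1
position: [0.5005, 0.0847, 0.2225]
tool_rot: [-0.016, 1.0, 0.0, -0.0]
ft_force: [0.4, 0.6, -0.3]
grip_width: 0.0871
grip_force: 0.0
```

```bash
python3 - <<'E'
from h import *
from scipy.spatial.transform import Rotation as Ro
c=snap('wrist'); save(c['image'],'w1.png')
o=robot.get_obs(); print(o['time'],o['position'].round(4),Ro.from_quat(o['tool_rot']).as_matrix().round(3),o['q'].round(2))
print((-c['R'].T@c['t']).round(3))
for b in blobs(c,orange,(0,0,640,400),60)[:6]: print(b,onz(c,b[1],.053).round(4))
E
```

```text
3.15 [0.5006 0.0847 0.2225] [[-0.999 -0.032 -0.   ]
 [-0.032  0.999  0.   ]
 [ 0.     0.    -1.   ]] [-0.05  0.37  1.72  0.    1.05 -1.66]
[0.417 0.082 0.385]
(66, array([413.67, 198.32])) [0.5119 0.1885 0.053 ]
(64, array([302.88, 189.5 ])) [0.5057 0.0644 0.053 ]
```

View pics/w1.png

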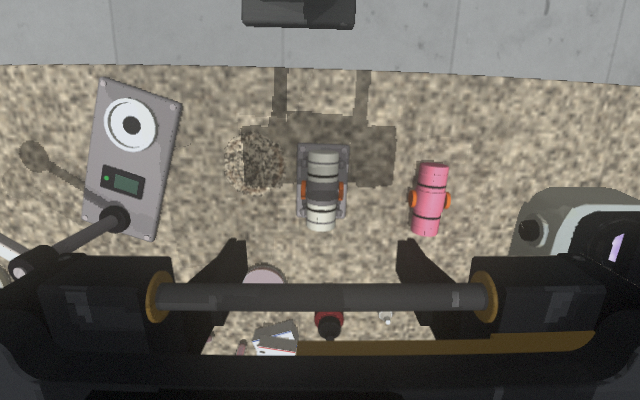

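The wrist view shows the logger at (322,190) with its buttons at (303,190) and (341,190), the pink look-alike at (432,198), and the saucer at (131,125).

```bash
python3 - <<'E'
from h import *
c=snap('wrist')
for b in blobs(c,orange,(290,170,355,210),10): print(b,onz(c,b[1],.050).round(4))
hs=cv2.cvtColor(c['image'],cv2.COLOR_RGB2HSV)
for b in blobs(c,lambda h,s,v:v<80,(115,110,148,142),10)[:2]: print('dot',b,onz(c,b[1],.012).round(4))
m=(c['image'].min(2)>175).astype(np.uint8); m[:, :95]=0; m[:,165:]=0; m[:90]=0; m[160:]=0
k=max(cv2.findContours(m,cv2.RETR_EXTERNAL,cv2.CHAIN_APPROX_NONE)[0],key=len)
P=np.array([onz(c,p[0],.017)[:2] for p in k],np.float32); print('rim',cv2.minEnclosingCircle(P),cv2.fitEllipse(P))
# logger tube outline: bright part
m=(c['image'].min(2)>130).astype(np.uint8)[145:240,295:350]
ys,xs=np.nonzero(m); print('tube px',xs.min()+295,xs.max()+295,ys.min()+145,ys.max()+145)
print([onz(c,(322,y),.046).round(4)[0] for y in (150,231)])
E
```

```text
(65, array([302.91, 189.4 ])) [0.5065 0.0642 0.05  ]
(52, array([340.35, 190.29])) [0.5061 0.1061 0.05  ]
dot (217, array([131.35, 124.8 ])) [ 0.4434 -0.1433  0.012 ]
rim ((0.4433528482913971, -0.14362382888793945), 0.03119002841413021) ((0.443432092666626, -0.14342518150806427), (0.06055962294340134, 0.0608997717499733), 109.4055404663086)
tube px 295 349 154 239
[np.float64(0.4625), np.float64(0.5575)]
```

Request:
play_rows --steps '[1,-0.18,0,0.9,0.2,1,0,0,0.9,0,1,0,0,0.9,0,1,0,0,0.9,0,1,0,0,0.9,0,1,0,0,0.9,0,1,0,0,0.6,0,1,0,0,0.5,0,1,0,0,0,0,1,0,0,0,0]'

```text
time: 4.2
position: [0.5061, 0.0848, 0.0276]
tool_rot: [-0.006, 1.0, 0.0, -0.0]
ft_force: [0.4, -0.2, 0.5]
grip_width: 0.0872
grip_force: 0.0
```

```bash
python3 - <<'E'
from h import *
c=snap('wrist'); save(c['image'],'w2.png')
o=robot.get_obs(); print(o['position'].round(4),o['ft_force'].round(2))
for b in blobs(c,orange,(0,0,640,400),15): print(b,onz(c,b[1],.050).round(4))
E
```

```text
[0.5065 0.0848 0.0281] [ 0.14 -0.78  0.72]
(259, array([281.03, 269.08])) [0.5018 0.0642 0.05  ]
(238, array([363.85, 270.13])) [0.5018 0.1062 0.05  ]
```

Request:
play_rows --steps '[-1,0.03,0,0,0,-1,0,0,0,0,-1,0,0,0,0,-1,0,0,0,0,-1,0,0,0,0,-1,0,0,0,0,-1,0,0,0,0,-1,0,0,0,0,-1,0,0,0,0,-1,0,0,0,0]' --grip_force 20

```text
time: 5.25
position: [0.5051, 0.0853, 0.0276]
tool_rot: [-0.006, 1.0, 0.0, 0.0]
ft_force: [-0.3, 5.0, 1.5]
grip_width: 0.0471
grip_force: 20.0
```

Request:
play_rows --steps '[-1,0,0,-0.3,0,-1,0,0,-0.5,0,-1,0,0,-0.7,0,-1,0,0,-0.8,0,-1,0,0,-0.8,0,-1,0,0,-0.8,0,-1,0,0,-0.8,0,-1,0,0,-0.3,0,-1,0,0,0,0,-1,0,0,0,0]'

```text
time: 6.25
position: [0.5043, 0.0846, 0.1768]
tool_rot: [-0.006, 1.0, -0.0, -0.001]
ft_force: [-0.6, 0.4, -2.3]
grip_width: 0.0468
grip_force: 20.0
```

Request:
play_rows --steps '[-1,0,0,0,0,-1,0,0,0,0,-1,0,0,0,0,-1,0,0,0,0,-1,0,0,0,0,-1,0,0,0,0,-1,0,0,0,0,-1,0,0,0,0,-1,0,0,0,0,-1,0,0,0,0]'

```text
time: 7.25
position: [0.5051, 0.0848, 0.1776]
tool_rot: [-0.006, 1.0, -0.0, 0.0]
ft_force: [0.2, 0.7, -2.4]
grip_width: 0.0466
grip_force: 20.0
```

```bash
python3 - <<'E'
from h import *
c=snap('wrist'); s=snap('scene')
o=robot.get_obs(); print(o['time'],o['position'].round(4),o['ft_force'].round(2),o['grip_width'])
p=proj(s,[o['position']])[0].astype(int); print(p)
x,y=max(p[0]-45,0),max(p[1]-55,0)
a=cv2.resize(s['image'][y:y+90,x:x+90],(400,400),interpolation=cv2.INTER_CUBIC)
b=cv2.resize(c['image'],(400,250)); b=cv2.copyMakeBorder(b,0,150,0,0,cv2.BORDER_CONSTANT)
save(np.hstack([a,b]),'lift.png')
E
```

```text
7.35 [0.5051 0.0848 0.1776] [ 1.54  0.24 -1.78] 0.04674968452771008
[247 158]
```

View pics/lift.png

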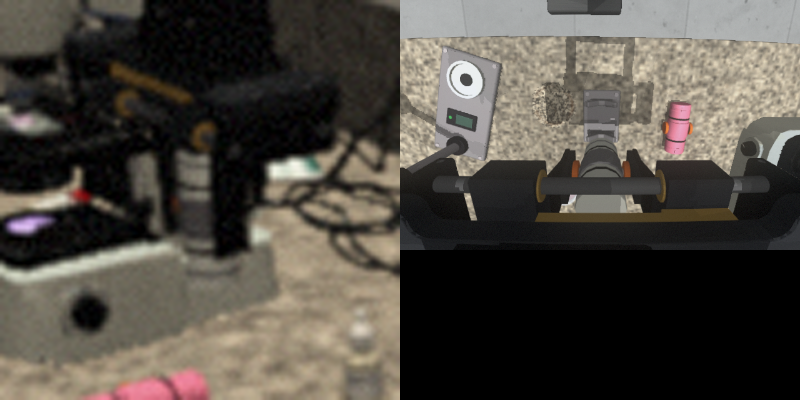

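The logger hangs upright on its pin with one end down. Now I'll carry it over the saucer and turn it.

Request:
play_rows --steps '[-1,0.1,-0.36,0,0,-1,0.215,-0.76,0,0,-1,0.215,-0.76,0,0,-1,0.215,-0.76,0,0,-1,0.215,-0.76,0,0,-1,0.215,-0.76,0,0,-1,0.215,-0.76,0,0,-1,0.215,-0.76,0,0,-1,0.215,-0.76,0,0,-1,0.215,-0.76,0,0]'

```text
time: 8.35
position: [0.4459, -0.1334, 0.1776]
tool_rot: [-0.006, 1.0, -0.0, -0.0]
ft_force: [0.2, -0.2, -1.6]
grip_width: 0.0468
grip_force: 20.0
```

Request:
play_rows --steps '[-1,0.1,-0.39,0,0,-1,0,0,0,0.55,-1,0,0,0,0.55,-1,0,0,0,0.55,-1,0,0,0,0.55,-1,0,0,0,0.55,-1,0,0,0,0.55,-1,0,0,0,0,-1,0,0,0,0,-1,0,0,0,0]'

```text
time: 9.35
position: [0.4438, -0.1436, 0.1776]
tool_rot: [0.158, 0.987, 0.0, -0.0]
ft_force: [-0.3, 0.7, -1.9]
grip_width: 0.0468
grip_force: 20.0
```

Request:
play_rows --steps '[-1,0,0,0.6,0,-1,0,0,0.6,0,-1,0,0,0.6,0,-1,0,0,0.6,0,-1,0,0,0.6,0,-1,0,0,0,0,-1,0,0,0,0,-1,0,0,0,0,-1,0,0,0,0,-1,0,0,0,0]'

```text
time: 10.35
position: [0.4443, -0.1439, 0.0883]
tool_rot: [0.158, 0.987, -0.0, 0.001]
ft_force: [-0.8, 0.1, -0.8]
grip_width: 0.0465
grip_force: 20.0
```

```bash
python3 - <<'E'
from h import *
from scipy.spatial.transform import Rotation as Ro
c=snap('wrist'); s=snap('scene')
o=robot.get_obs(); print(o['time'],o['position'].round(4),o['ft_force'].round(2)); M=Ro.from_quat(o['tool_rot']).as_matrix(); print(M.round(3))
for b in blobs(c,orange,(0,0,640,400),15): print(b)
P=o['position']; print('scene proj centre/bottom',proj(s,[P+[0,0,.018],P+[0,0,-.026],[.4434,-.1435,.012]]).round(1))
a=cv2.resize(s['image'][180:280,230:360],None,fx=3,fy=3,interpolation=cv2.INTER_CUBIC)
b=cv2.resize(c['image'],(400,250)); h=np.zeros((300,790,3),np.uint8); h[:300,:390]=a; h[:250,390:]=b
save(h,'pre.png')
E
```

```text
10.45 [ 0.4441 -0.1438  0.088 ] [-0.16  0.02 -1.4 ]
[[-0.95   0.312  0.001]
 [ 0.312  0.95  -0.001]
 [-0.001 -0.    -1.   ]]
(239, array([279.89, 269.86]))
(231, array([362.75, 270.99]))
scene proj centre/bottom [[277.5 220.3]
 [278.2 237.2]
 [278.7 256. ]]
```

View pics/pre.png

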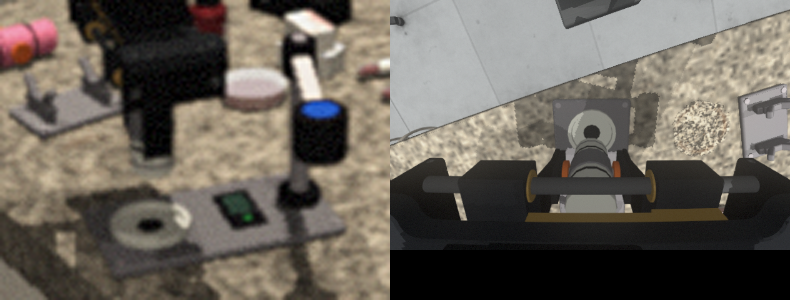

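The view shows the tube hanging centred above the saucer. The dot is at about (323,210) in the full wrist frame. I'll do a quick re-measure of the saucer from here.

```bash
python3 - <<'E'
from h import *
c=snap('wrist'); g=c['image']
m=(cv2.cvtColor(g,cv2.COLOR_RGB2GRAY)<70).astype(np.uint8)
n,l,s,ce=cv2.connectedComponentsWithStats(m[180:235,290:355])
for i in range(1,n):
    if s[i,4]>30: print(s[i],ce[i]+[290,180],onz(c,ce[i]+[290,180],.012).round(4))
P=[[.4434+.0305*np.cos(a),-.1434+.0305*np.sin(a),.017] for a in np.linspace(0,6.28,60)]
v=g.copy()
for p in proj(c,P): cv2.circle(v,tuple(int(x) for x in p.round()),0,(255,0,0),-1)
save(cv2.resize(v[160:280,260:390],None,fx=5,fy=5,interpolation=cv2.INTER_NEAREST),'rim.png')
E
```

```text
[ 20  21  26  21 439] [322.35535308 211.31207289] [ 0.4426 -0.1429  0.012 ]
[23 53 18  2 31] [321.29032258 233.58064516] [ 0.4609 -0.1498  0.012 ]
```

View pics/rim.png

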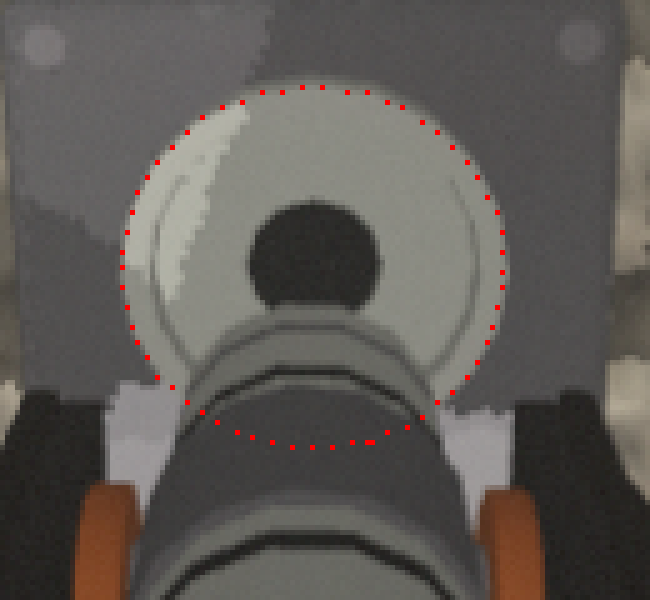

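The saucer rim prediction (red) agrees to about 1 mm, so I'll lower gently.

Request:
play_rows --steps '[-1,0.04,0,0.3,0,-1,0,0,0.4,0,-1,0,0,0.4,0,-1,0,0,0.3,0,-1,0,0,0.1,0,-1,0,0,0.05,0,-1,0,0,0.05,0,-1,0,0,0,0,-1,0,0,0,0,-1,0,0,0,0]'

```text
time: 11.5
position: [0.4429, -0.1434, 0.0399]
tool_rot: [0.158, 0.987, -0.0, 0.0]
ft_force: [0.4, 0.6, -1.0]
grip_width: 0.047
grip_force: 20.0
```

Request:
play_rows --steps '[-1,0,0,0.02,0,-1,0,0,0.02,0,-1,0,0,0.02,0,-1,0,0,0,0,-1,0,0,0,0,-1,0,0,0,0,-1,0,0,0,0,-1,0,0,0,0,-1,0,0,0,0,-1,0,0,0,0]'

```text
time: 12.5
position: [0.4427, -0.1432, 0.0377]
tool_rot: [0.158, 0.987, 0.0, -0.0]
ft_force: [-0.9, 0.1, -1.5]
grip_width: 0.0467
grip_force: 20.0
```

Request:
play_rows --steps '[-1,0,0,0.02,0,-1,0,0,0.0,0,-1,0,0,0,0,-1,0,0,0,0,-1,0,0,0,0,-1,0,0,0,0,-1,0,0,0,0,-1,0,0,0,0,-1,0,0,0,0,-1,0,0,0,0]'

```text
time: 13.5
position: [0.4428, -0.1433, 0.0376]
tool_rot: [0.158, 0.987, -0.0, 0.0]
ft_force: [-0.7, 0.8, 5.4]
grip_width: 0.0469
grip_force: 20.0
```

Request:
play_rows --steps '[-1,0,0,0.02,0,-1,0,0,0.0,0,-1,0,0,0,0,-1,0,0,0,0,-1,0,0,0,0,-1,0,0,0,0,-1,0,0,0,0,-1,0,0,0,0,-1,0,0,0,0,-1,0,0,0,0]'

```text
time: 14.5
position: [0.4428, -0.1433, 0.0376]
tool_rot: [0.158, 0.987, -0.0, 0.0]
ft_force: [-1.2, 0.2, 11.3]
grip_width: 0.0467
grip_force: 20.0
```

Contact made. I'll ease off the press and open slowly.

Request:
play_rows --steps '[-1,0,0,-0.03,0,-1,0,0,0,0,-1,0,0,0,0,0.12,0,0,0,0,0.2,0,0,0,0,0.3,0,0,0,0,0.5,0,0,0,0,0.8,0,0,0,0,1,0,0,0,0,1,0,0,0,0]'

```text
time: 15.5
position: [0.4427, -0.1433, 0.0374]
tool_rot: [0.158, 0.987, 0.0, -0.0]
ft_force: [0.1, -0.6, 0.6]
grip_width: 0.0803
grip_force: 0.0
```

Request:
play_rows --steps '[1,0,0,0,0,1,0,0,-0.3,0,1,0,0,-0.5,0,1,0,0,-0.7,0,1,0,0,-0.7,0,1,0,0,-0.7,0,1,0,0,-0.8,0,1,0,0,-0.8,0,1,0,0,-0.7,0,1,0,0,0,0]'

```text
time: 16.5
position: [0.4443, -0.1441, 0.1965]
tool_rot: [0.158, 0.987, -0.001, 0.003]
ft_force: [0.4, -0.4, 0.3]
grip_width: 0.087
grip_force: 0.0
```

```bash
python3 - <<'E'
from h import *
import pickle
w=snap('wrist'); s=snap('scene'); pickle.dump((w,s),open('d1.pkl','wb'))
o=robot.get_obs(); print(o['time'],o['position'].round(4),o['grip_width'])
h=np.zeros((300,790,3),np.uint8); h[:,:390]=cv2.resize(s['image'][180:280,230:360],None,fx=3,fy=3,interpolation=cv2.INTER_CUBIC)
h[:250,390:]=cv2.resize(w['image'],(400,250)); save(h,'placed.png')
bs=blobs(s,blue,(315,200,360,235)); print('head s',bs,onz(s,bs[0][1],.154).round(4))
for b in blobs(w,orange,(0,0,640,400),15): print(b,onz(w,b[1],.060).round(4))
E
```

```text
16.6 [ 0.4426 -0.1432  0.1939] 0.08702841458305463
head s [(60, array([336.5, 216.2]))] [ 0.5006 -0.2849  0.154 ]
(84, array([630.96, 154.18])) [0.5025 0.1641 0.06  ]
(72, array([300.5 , 192.24])) [ 0.4373 -0.1645  0.06  ]
(62, array([342.74, 192.47])) [ 0.4507 -0.1244  0.06  ]
```

View pics/placed.png

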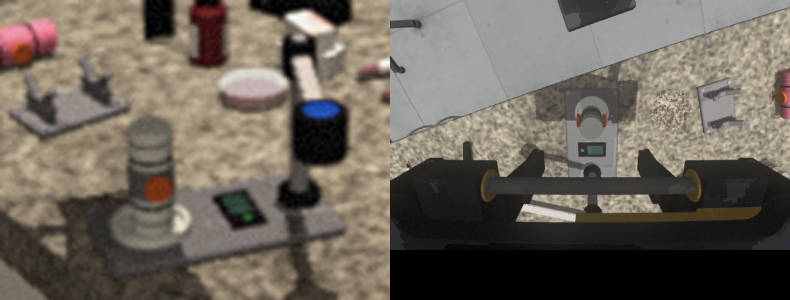

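The logger stands upright in the saucer. Next I'll swing the reader arm in with closed fingers, pushing on the arm's outer side.

Request:
play_rows --steps '[-1,-0.85,-0.53,0,0,-1,-0.85,-0.53,0,0,-1,-0.85,-0.53,0,0,-1,-0.85,-0.53,0,0,-1,-0.85,-0.53,0,0,-1,-0.83,-0.51,0,0,-1,0,0,0.75,0,-1,0,0,0.75,0,-1,0,0,0.73,0,-1,0,0,0,0]'

```text
time: 17.6
position: [0.5546, -0.2787, 0.1217]
tool_rot: [0.158, 0.987, 0.003, -0.005]
ft_force: [-0.6, 0.0, 0.4]
grip_width: 0.0149
grip_force: 0.0
```

```bash
python3 - <<'E'
from h import *
o=robot.get_obs(); d=o['position'][:2]-[.5618,-.1827]
print(o['position'].round(4),o['ft_force'].round(2),o['grip_width'],'XY',(d@[-.950,.312]).round(4),(d@[.312,.950]).round(4))
t=snap('top'); b=blobs(t,blue,(360,205,400,250)); print(b,[onz(t,x[1],.154).round(4) for x in b[:1]])
E
```

```text
[ 0.5546 -0.2787  0.1217] [-0.56  0.05  0.41] 0.014876244852480148 XY -0.0232 -0.0935
[(32, array([382.41, 222.66]))] [array([ 0.498 , -0.2897,  0.154 ])]
```

Request:
play_rows --steps '[-1,0,0,0,0,-1,0,0,0,0,-1,0.48,0.12,0,0,-1,0.48,0.12,0,0,-1,0.32,0.04,0,0,-1,0.32,0.04,0,0,-1,0.28,0.1,0,0,-1,0.28,0.1,0,0,-1,0,0,0,0,-1,0,0,0,0]'

```text
time: 18.65
position: [0.5009, -0.2457, 0.1265]
tool_rot: [0.158, 0.987, 0.0, -0.0]
ft_force: [0.7, -0.7, -0.1]
grip_width: 0.0006
grip_force: 0.0
```

```bash
python3 - <<'E'
from h import *
o=robot.get_obs(); d=o['position'][:2]-[.5618,-.1827]
print(o['position'].round(4),o['ft_force'].round(2),o['grip_width'],'XY',(d@[-.950,.312]).round(4),(d@[.312,.950]).round(4))
s=snap('scene'); b=blobs(s,blue,(255,195,360,250)); print(b,[onz(s,x[1],.154).round(4) for x in b[:1]])
E
```

```text
[ 0.5009 -0.2457  0.1265] [ 0.7  -0.66 -0.14] 0.0006241732505270427 XY 0.0382 -0.0788
[(12, array([308.17, 214.83]))] [array([ 0.4579, -0.2427,  0.154 ])]
```

Request:
play_rows --steps '[-1,0.25,0.15,0,0,-1,0.25,0.15,0,0,-1,0.21,0.2,0,0,-1,0.21,0.2,0,0,-1,0.17,0.23,0,0,-1,0.17,0.23,0,0,-1,0.1,0.2,0,0,-1,0.1,0.2,0,0,-1,0,0,0,0,-1,0,0,0,0]'

```text
time: 19.7
position: [0.474, -0.1874, 0.1265]
tool_rot: [0.158, 0.987, 0.0, -0.0]
ft_force: [0.7, -0.4, 0.3]
grip_width: 0.0005
grip_force: 0.0
```

Request:
play_rows --steps '[-1,0.05,0.13,0,0,-1,0.05,0.13,0,0,-1,0,0,0,0,-1,0,0,0,0,-1,0,0,0,0,-1,0,0,0,0,-1,0,0,0,0,-1,0,0,0,0,-1,0,0,0,0,-1,0,0,0,0]'

```text
time: 20.7
position: [0.4737, -0.1794, 0.1265]
tool_rot: [0.158, 0.987, -0.0, -0.0]
ft_force: [-0.2, 0.1, 0.6]
grip_width: 0.0004
grip_force: 0.0
```

```bash
cat > st.py <<'E'
from h import *
o=robot.get_obs(); d=o['position'][:2]-[.5618,-.1827]
print(o['time'],o['position'].round(4),o['ft_force'].round(2),'XY',(d@[-.950,.312]).round(4),(d@[.312,.950]).round(4))
s=snap('scene'); b=blobs(s,blue,(255,175,360,250)); print(b,[onz(s,x[1],.154).round(4) for x in b[:1]])
E
python3 st.py
```

```text
20.7 [ 0.4737 -0.1794  0.1265] [-0.19  0.09  0.65] XY 0.0847 -0.0243
[(6, array([276.17, 202.5 ]))] [array([ 0.4392, -0.149 ,  0.154 ])]
```

Request:
play_rows --steps '[-1,0,0.02,0,0,-1,0,0.02,0,0,-1,0,0.02,0,0,-1,0,0,0,0,-1,0,0,0,0,-1,0,0,0,0,-1,0,0,0,0,-1,0,0,0,0,-1,0,0,0,0,-1,0,0,0,0]'

```text
time: 21.75
position: [0.4744, -0.1776, 0.1266]
tool_rot: [0.158, 0.987, 0.0, 0.0]
ft_force: [1.2, 0.0, 0.3]
grip_width: 0.0005
grip_force: 0.0
```

Request:
play_rows --steps '[-1,0,0.02,0,0,-1,0,0,0,0,-1,0,0,0,0,-1,0,0,0,0,-1,0,0,0,0,-1,0,0,0,0,-1,0,0,0,0,-1,0,0,0,0,-1,0,0,0,0,-1,0,0,0,0]'

```text
time: 22.75
position: [0.4745, -0.1771, 0.1265]
tool_rot: [0.158, 0.987, 0.0, -0.0]
ft_force: [-0.9, -0.5, -0.7]
grip_width: 0.0006
grip_force: 0.2
```

Request:
play_rows --steps '[-1,0,0.02,0,0,-1,0,0,0,0,-1,0,0.02,0,0,-1,0,0,0,0,-1,0,0,0,0,-1,0,0,0,0,-1,0,0,0,0,-1,0,0,0,0,-1,0,0,0,0,-1,0,0,0,0]'

```text
time: 23.75
position: [0.4749, -0.176, 0.1266]
tool_rot: [0.158, 0.987, -0.0, 0.0]
ft_force: [0.5, 0.6, -0.7]
grip_width: 0.0006
grip_force: 0.0
```

Request:
play_rows --steps '[-1,0,0.02,0,0,-1,0,0,0,0,-1,0,0.02,0,0,-1,0,0,0,0,-1,0,0,0,0,-1,0,0,0,0,-1,0,0,0,0,-1,0,0,0,0,-1,0,0,0,0,-1,0,0,0,0]'

```text
time: 24.75
position: [0.4753, -0.1748, 0.1266]
tool_rot: [0.158, 0.987, 0.0, 0.0]
ft_force: [-0.3, 0.3, 0.2]
grip_width: 0.0002
grip_force: 0.1
```

```bash
python3 st.py
```

```text
24.75 [ 0.4753 -0.1748  0.1266] [-0.27  0.27  0.18] XY 0.0846 -0.0195
[] []
```

Request:
play_rows --steps '[-1,0,0.02,0,0,-1,0,0,0,0,-1,0,0.02,0,0,-1,0,0,0,0,-1,0,0,0,0,-1,0,0,0,0,-1,0,0,0,0,-1,0,0,0,0,-1,0,0,0,0,-1,0,0,0,0]'

```text
time: 25.8
position: [0.4757, -0.1737, 0.1266]
tool_rot: [0.158, 0.987, 0.0, 0.0]
ft_force: [-0.1, -0.8, -0.6]
grip_width: 0.0007
grip_force: 0.0
```

Request:
play_rows --steps '[-1,0,0.02,0,0,-1,0,0,0,0,-1,0,0.02,0,0,-1,0,0,0,0,-1,0,0,0,0,-1,0,0,0,0,-1,0,0,0,0,-1,0,0,0,0,-1,0,0,0,0,-1,0,0,0,0]'

```text
time: 26.8
position: [0.476, -0.1725, 0.1265]
tool_rot: [0.158, 0.987, 0.0, 0.0]
ft_force: [0.2, -0.3, -0.2]
grip_width: 0.0006
grip_force: 0.1
```

```bash
python3 - <<'E'
from h import *
t=snap('top'); b=blobs(t,blue,(315,215,400,265)); print(b,[onz(t,x[1],.154).round(4) for x in b[:1]])
w=snap('wrist'); b=blobs(w,blue,(0,0,640,400),30); print(b,[onz(w,x[1],.154).round(4) for x in b[:2]])
E
```

```text
[(23, array([332.87, 243.3 ]))] [array([ 0.4365, -0.1457,  0.154 ])]
[(2244, array([354.46, 204.66]))] [array([ 0.4422, -0.146 ,  0.154 ])]
```

Request:
play_rows --steps '[-1,0,0.02,0,0,-1,0,0,0,0,-1,0,0.02,0,0,-1,0,0,0,0,-1,0,0,0,0,-1,0,0,0,0,-1,0,0,0,0,-1,0,0,0,0,-1,0,0,0,0,-1,0,0,0,0]'

```text
time: 27.9
position: [0.4764, -0.1714, 0.1266]
tool_rot: [0.158, 0.987, 0.0, 0.0]
ft_force: [-0.4, -0.3, 0.5]
grip_width: 0.0006
grip_force: 0.0
```

Request:
play_rows --steps '[-1,0,0.02,0,0,-1,0,0,0,0,-1,0,0,0,0,-1,0,0,0,0,-1,0,0,0,0,-1,0,0,0,0,-1,0,0,0,0,-1,0,0,0,0,-1,0,0,0,0,-1,0,0,0,0]'

```text
time: 28.9
position: [0.4766, -0.1708, 0.1266]
tool_rot: [0.158, 0.987, -0.0, 0.0]
ft_force: [0.0, -0.4, 0.5]
grip_width: 0.0006
grip_force: 0.2
```

Request:
play_rows --steps '[-1,0,0.02,0,0,-1,0,0,0,0,-1,0,0,0,0,-1,0,0,0,0,-1,0,0,0,0,-1,0,0,0,0,-1,0,0,0,0,-1,0,0,0,0,-1,0,0,0,0,-1,0,0,0,0]'

```text
time: 29.9
position: [0.4767, -0.1702, 0.1265]
tool_rot: [0.158, 0.987, 0.0, -0.0]
ft_force: [-0.3, -0.7, 0.4]
grip_width: 0.0007
grip_force: 0.3
```

Request:
play_rows --steps '[-1,0,0.02,0,0,-1,0,0,0,0,-1,0,0,0,0,-1,0,0,0,0,-1,0,0,0,0,-1,0,0,0,0,-1,0,0,0,0,-1,0,0,0,0,-1,0,0,0,0,-1,0,0,0,0]'

```text
time: 30.9
position: [0.4768, -0.1701, 0.1266]
tool_rot: [0.158, 0.987, -0.0, -0.0]
ft_force: [-3.6, -5.7, 0.6]
grip_width: 0.0005
grip_force: 2.6
```

```bash
python3 - <<'E'
from h import *
w=snap('wrist'); b=blobs(w,blue,(0,0,640,400),30); print(b,[onz(w,x[1],.154).round(4) for x in b[:2]])
E
```

```text
[(2238, array([355.67, 204.61]))] [array([ 0.4431, -0.1431,  0.154 ])]
```

The arm met its stop with about 7 N, and the head is above the saucer centre. Now I'll back away and rise.

Request:
play_rows --steps '[-1,0,-0.1,0,0,-1,0,-0.3,0,0,-1,0,-0.6,0,0,-1,0,-0.6,0,0,-1,0,-0.6,0,0,-1,0,0,-0.6,0,-1,0,0,-0.9,0,-1,0,0,-0.9,0,-1,0,0,-0.6,0,-1,0,0,0,0]'

```text
time: 31.95
position: [0.458, -0.2336, 0.219]
tool_rot: [0.158, 0.987, -0.001, 0.003]
ft_force: [0.6, 0.9, 0.0]
grip_width: 0.0004
grip_force: 0.0
```

Request:
play_rows --steps '[-1,0,-0.9,0,0,-1,0,-0.9,0,0,-1,0,-0.9,0,0,-1,0,-0.9,0,0,-1,0,0,0,0,-1,0,0,0,0,-1,0,0,0,0,-1,0,0,0,0,-1,0,0,0,0,-1,0,0,0,0]'

```text
time: 32.95
position: [0.4228, -0.3343, 0.2166]
tool_rot: [0.158, 0.987, 0.0, 0.0]
ft_force: [0.3, -0.2, 0.6]
grip_width: 0.0002
grip_force: 0.0
```

```bash
python3 - <<'E'
from h import *
s=snap('scene'); t=snap('top')
b=blobs(t,blue,(315,215,400,265)); print(b,[onz(t,x[1],.154).round(4) for x in b[:1]])
h=np.zeros((400,800,3),np.uint8); h[:,:400]=cv2.resize(s['image'][160:280,220:340],(400,400),interpolation=cv2.INTER_CUBIC)
h[:,400:]=cv2.resize(t['image'][175:265,300:390],(400,400),interpolation=cv2.INTER_CUBIC); save(h,'final.png')
E
```

```text
[(64, array([332.06, 241.38]))] [array([ 0.4421, -0.1432,  0.154 ])]
```

View pics/final.png

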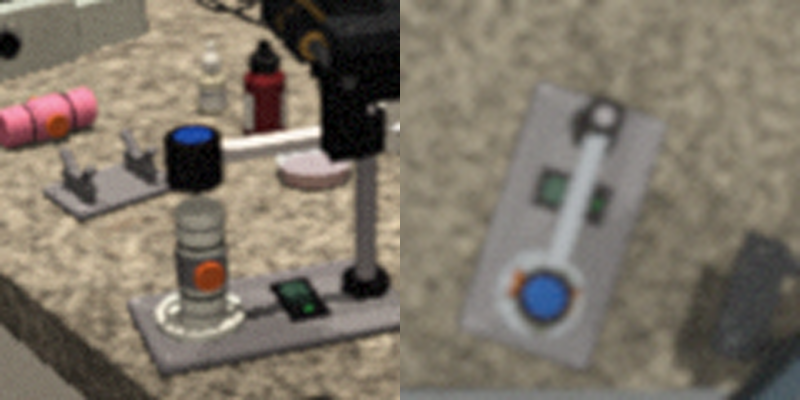

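The picture shows the logger upright in the saucer, the head directly above it at (545,297) in the right half, and the gripper clear of everything.

```bash
python3 -c "
from rig import robot
print(robot.hand_in())"
```

```text
the job is handed in; nothing more can be done
None
```

The logger hung freely in the grip, so its heavy end is down. It stands upright in the middle of the saucer with the reader head over it, the arm swung in against its stop, and the job is handed in (about 33 s used).

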